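# Line up the steel punches by height on the punch rail

## Robot

A 6-joint arm with a two-finger parallel gripper is mounted at the origin on the work surface. World frame = base frame: x ahead of the robot, y to its left, z up, the work surface at z = 0. Lengths are in m, angles in rad, forces in N, time in s.
With the tool pointing down it reaches from about 0.375 to 0.9 m from the base axis. Payload 3.1 kg.
Tool frame: the origin (TCP) lies between the finger pads; the fingertips stand manip.finger_overhang ahead of it and the grasp point (between the pads) lies 5 mm behind it (manip.finger_overhang is the distance from the TCP to the fingertips, in m); z points along the fingers, y is the line along which they close (so a half turn about z gives the same grasp; the last joint's range is limited). The gripper opens to 85 mm and grips with 20 to 120 N. Pads are 22 mm wide; open, the fingers measure 114 mm over their backs; the gripper's body (76 mm by 85 mm) begins 54 mm behind the grasp point. The pads swing forward as they close: fully open they stand 13 mm farther back than shut.
Start: joints at [-1.341, 0.527, 1.433, -0, 1.181, -0.178], TCP at [0.248, -0.574, 0.245] pointing down, gripper open.
Joint ranges: [-3.08, 3.08], [-0.75, 2.2], [0.22, 2.44], [-1.43, 4.57], [0, 2.65], [-2.85, 2.85]. Speed limits (rad/s): [2.79, 2.79, 3.14, 3.14, 3.14, 3.14].

## Interface

Orientations are given as a unit quaternion [x, y, z, w].
In Python, from station import manip gives the robot as it stands.
- The arm moves only by the tool drive_tool, never from a script. Its argument "plan" is a list of rows, each a list of 7 numbers: the shift along the tool's x, y, z in m, then the turn, a rotation vector about the tool's x, y, z in degrees, then the opening, from -1 (shut) to 1 (fully open). In form: [[x, y, z, wx, wy, wz, gripper], ...]. A call has 1 to 10 rows; each row shifts and turns the commanded pose from where the row before left it, along the tool's axes as they then stand; what a row does not reach is not made up. A row lasts 1/10 s, in which the tool goes at most 50 mm and 8.59 degrees, less where a joint would pass 70% of its speed; a pose out of reach is approached as far as the arm can. A call is refused whole if a number of a shift passes 0.05 or a number of a turn 8.59, either way. A call with a gripper value outside its range is refused whole. The fingers move at their own pace and stop on an object; "newtons" is the grip in N (left out, the last holds). Time passes only in rows, so rows that do not move let the fingers close. It gives the time, the measured TCP pose, the force, the opening and the grip force at its end, in the units of the state.
- manip.sense(): the state, without advancing time (a new reading comes with each control period).
- manip.snapshot(name): name is "scene" or "top" or "wrist"; returns a dict with "image" (400x640x3 uint8, red, green, blue), "z_map" (400x640 float32, m along the optical axis (not along the pixel's ray), 0 where there is no reading), "fov_y" (degrees; the focal length in pixels is half the picture's height over the tangent of half this angle, whatever the lens; pixels are square), "cx", "cy" (the principal point, pixels), "extrinsics" (4x4, takes a point from camera to world coordinates); the wrist camera has in their place "mount" (4x4, takes a point from camera to tool coordinates, whose origin is the TCP and whose axes are the flange's). Camera axes: x right, y up, looking along -z (the intrinsics and any distortion apply to the point x, -y, -z); pixel columns grow to the right and rows downward; lengths in m; the calibration is good to about 2 mm. A picture is of the moment at which its call begins: read the wrist's pose just before it.
- manip.sign_off(): hands the job in; it is judged then, once.
The state is a dict: "t": time; "q": joint angles; "qd": joint speeds; "tau": joint torques, N m; "tcp_pos": TCP position; "tool_rot": TCP orientation; "force": force on the tool from outside, world axes, zero at the start; "ft_torque": the same for the moment, N m; "finger_gap": opening from 0.0 (shut) to 1.0 (fully open); "gripper_force": force on a finger pad.
Only numpy, scipy, OpenCV 4.12 (cv2) and the standard library are available. Lean on these libraries where they do the work, as an engineer would, in place of code of your own. Each camera call takes 0.05 s, during which the arm holds its last target. There are 200 camera calls.

## Task

Stand the four steel punches upright on the four cork pads of the wooden rail, one on each pad, in order of height: the tallest on the pad next to the brass end block, then each shorter one in turn, the shortest on the pad farthest from it. One punch stands in the snug hole of the wooden block and has to be drawn straight up out of it; let no punch fall over. Stand each one squarely on the middle of its pad, and let go of them all.

Things in the scene. Friction and masses are not known exactly. Their poses are not given: they have to be found in the camera images.
- punch_90: The shortest of four plain steel punches: an upright round steel rod 90 mm tall, 24 mm in diameter, flat ends, 3 mm chamfer on top, thin dark band 40 mm below the top; about 0.32 kg. Origin at the centre of its underside, z up along the rod. Starts standing on the table, free or in the hole of the well block (foot at table level either way).
- punch_110: The second shortest of four plain steel punches: an upright round steel rod 110 mm tall, 24 mm in diameter, flat ends, 3 mm chamfer on top, thin dark band 40 mm below the top; about 0.39 kg. Origin at the centre of its underside, z up along the rod. Starts standing on the table, free or in the hole of the well block (foot at table level either way).
- punch_130: The second tallest of four plain steel punches: an upright round steel rod 130 mm tall, 24 mm in diameter, flat ends, 3 mm chamfer on top, thin dark band 40 mm below the top; about 0.46 kg. Origin at the centre of its underside, z up along the rod. Starts standing on the table, free or in the hole of the well block (foot at table level either way).
- punch_150: The tallest of four plain steel punches: an upright round steel rod 150 mm tall, 24 mm in diameter, flat ends, 3 mm chamfer on top, thin dark band 40 mm below the top; about 0.53 kg. Origin at the centre of its underside, z up along the rod. Starts standing on the table, free or in the hole of the well block (foot at table level either way).
- well: Fixed pale wooden block, 80 x 80 mm and 55 mm high, with one snug vertical hole 26 mm in diameter through its middle down to the table. One of the four punches (any of them) starts in it, its top 35 mm or more showing, and comes out only straight up. Origin at the centre of the underside, on the hole's axis.
- pad_1: Round cork pad, 44 mm in diameter and 3 mm thick, one of four in a row 60 mm apart along a fixed dark wooden rail (330 x 60 x 20 mm high, roughly along y): the end pad at the rail's -y end. Origin at the centre of its underside, 20 mm above the table; its top is at 23 mm; its y axis runs along the rail.
- pad_2: Round cork pad, 44 mm in diameter and 3 mm thick, one of four in a row 60 mm apart along a fixed dark wooden rail (330 x 60 x 20 mm high, roughly along y): second from the -y end. Origin at the centre of its underside, 20 mm above the table; its top is at 23 mm; its y axis runs along the rail.
- pad_3: Round cork pad, 44 mm in diameter and 3 mm thick, one of four in a row 60 mm apart along a fixed dark wooden rail (330 x 60 x 20 mm high, roughly along y): third from the -y end. Origin at the centre of its underside, 20 mm above the table; its top is at 23 mm; its y axis runs along the rail.
- pad_4: Round cork pad, 44 mm in diameter and 3 mm thick, one of four in a row 60 mm apart along a fixed dark wooden rail (330 x 60 x 20 mm high, roughly along y): the end pad at the rail's +y end. Origin at the centre of its underside, 20 mm above the table; its top is at 23 mm; its y axis runs along the rail.
- stop: Fixed brass end block on the rail, 50 mm across the rail, 30 mm along it and 25 mm high plus a small button (top 48 mm above the table). It is at either end of the rail, 55 mm beyond the centre of the nearest end pad, and marks the tall end; the other end bears only a low dark steel strip. Origin at the centre of its underside, on the rail's top.

How it is judged:
By the outcome, as a careful person would: the job done as asked, in the order asked, and still so for the second after the job is handed in, with the robot touching nothing.
It also fails if it takes over 109 s, if anything falls off the work surface, if the arm or the gripper's body presses on something with over 40 N, if the wrist force passes 120 N, or if a joint passes its speed limit or range.

## Working session

There is one attempt and no reset: what is moved stays moved. The work goes in short steps, Python scripts to look and compute and a tool call to move; the robot and the scene stay as the last step left them, time stands still between calls to the robot, and variables do not carry over. Pictures are saved under pics/ and viewed, at most 14 in all, crops included, and the job is handed in when it is done.

Besides the shell and the picture viewer there is one more tool, called after "Request:" by a JSON object that holds its "op" and its "data", one argument or row to a line. drive_tool: Moves the arm, as the interface text tells. Its arguments: {"type":"object","properties":{"plan":{"type":"array"},"newtons":{"type":"number"}},"required":["plan"]}

```bash
mkdir -p pics; ls; cat > h.py <<'E'
import numpy as np, cv2
from station import manip
from scipy.spatial.transform import Rotation as R
def snap(n):
    s=manip.sense(); d=manip.snapshot(n)
    if n=="wrist":
        T=np.eye(4);T[:3,:3]=R.from_quat(s["tool_rot"]).as_matrix();T[:3,3]=s["tcp_pos"]
        d["extrinsics"]=T@d["mount"]
    d["f"]=200/np.tan(np.radians(d["fov_y"])/2)
    return d
def save(d,name): cv2.imwrite("pics/"+name,d["image"][:,:,::-1])
def ray(d,u,v):
    r=np.array([(u-d["cx"])/d["f"],-(v-d["cy"])/d["f"],-1.]);E=d["extrinsics"]
    return E[:3,3],E[:3,:3]@r
def onz(d,u,v,z):
    o,r=ray(d,u,v);return o+r*(z-o[2])/r[2]
def cloud(d):
    v,u=np.mgrid[:400,:640];Z=d["z_map"]
    P=np.stack([(u-d["cx"])/d["f"]*Z,-(v-d["cy"])/d["f"]*Z,-Z],-1)
    E=d["extrinsics"];return P@E[:3,:3].T+E[:3,3]
E
python3 - <<'E'
from h import *
for n in("scene","top","wrist"):
    d=snap(n);save(d,n+"0.png");print(n,[(k,np.round(d[k],3).tolist()) for k in d if k not in("image","z_map")])
print(manip.finger_overhang,manip.sense())
E
```

```text
pics
scene [('fov_y', 55.675), ('cx', 321.917), ('cy', 199.979), ('extrinsics', [[0.25, -0.688, 0.681, 1.133], [0.968, 0.193, -0.16, -0.179], [-0.022, 0.699, 0.715, 0.667], [0.0, 0.0, 0.0, 1.0]]), ('f', 378.729)]
top [('fov_y', 55.069), ('cx', 320.912), ('cy', 200.64), ('extrinsics', [[0.031, 0.992, -0.125, 0.457], [-0.999, 0.029, -0.02, -0.031], [-0.016, 0.126, 0.992, 0.814], [0.0, 0.0, 0.0, 1.0]]), ('f', 383.634)]
wrist [('fov_y', 58.866), ('cx', 316.235), ('cy', 199.507), ('mount', [[0.002, 0.961, 0.275, 0.071], [1.0, -0.002, -0.0, -0.0], [0.0, 0.275, -0.961, -0.129], [0.0, 0.0, 0.0, 1.0]]), ('extrinsics', [[0.398, 0.882, 0.253, 0.313], [-0.917, 0.384, 0.107, -0.545], [-0.002, -0.275, 0.962, 0.374], [0.0, 0.0, 0.0, 1.0]]), ('f', 354.467)]
0.014 {'t': 0.15, 'q': array([-1.34149158e+00,  5.28284180e-01,  1.43359251e+00,  9.37201316e-06,
        1.18139837e+00, -1.78450965e-01]), 'qd': array([-0.00037093, -0.00170445, -0.00427569, -0.00139822, -0.00113109,
       -0.0002975 ]), 'tau': array([ 4.59339003e-05, -4.42744374e+01, -1.78276777e+01, -2.02931919e-04,
        5.60040309e-03,  2.36336092e-06]), 'tcp_pos': array([ 0.24778204, -0.57322267,  0.24454393]), 'tool_rot': array([ 9.79288814e-01,  2.02466569e-01, -1.70545599e-05, -8.41040834e-04]), 'force': array([-0.17370275,  0.43747604, -0.11104376]), 'ft_torque': array([-0.03995047, -0.06745519, -0.01201955]), 'gripper_force': 0.0, 'finger_gap': 0.995904133149803}
```

View pics/scene0.png

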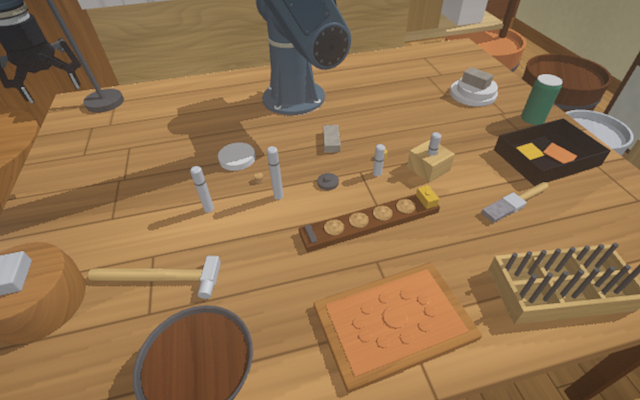

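View pics/top0.png

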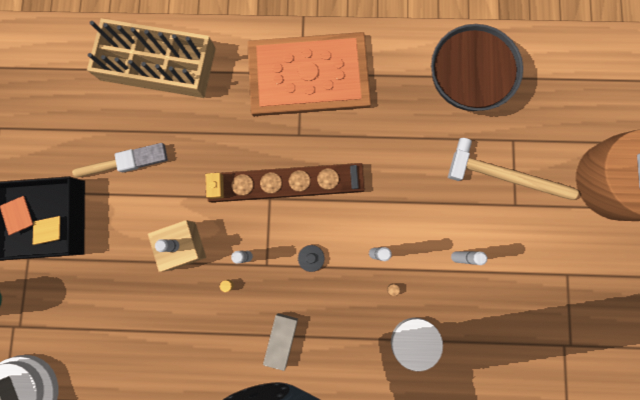

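The brass stop is at the rail's +y end: top (214,185), scene (428,197). The free punches are at top (240,257), (381,254) and (477,258), and the well punch is at (167,245). The pads are at top (242,184), (270,182), (299,180) and (328,178).

```bash
cat > m.py <<'E'
from h import *
t=snap("top");s=snap("scene")
Pt,Ps=cloud(t),cloud(s)
G={"A":(477,258),"B":(381,254),"C":(240,257),"W":(167,245)}
for k,(u,v) in G.items():
    for nm,P in(("top",Pt),("scene",Ps)):
        if nm=="top":
            w=P[v-14:v+15,u-26:u+27].reshape(-1,3)
            lo=.065 if k=="W" else .03
            w=w[(w[:,2]>lo)]; c0=np.median(w[:,:2],0)
        else:
            w=P.reshape(-1,3);w=w[(np.hypot(*(w[:,:2]-c0).T)<.03)&(w[:,2]>lo)&(w[:,2]<.2)]
        h=np.percentile(w[:,2],98);q=w[w[:,2]>h-.006]
        print(k,nm,len(w),"h",h.round(4),"top ctr",((q.min(0)+q.max(0))/2)[:2].round(4),"body mid",((w.min(0)+w.max(0))/2)[:2].round(4))
# pads: cork ellipses by colour inside the rail
for nm,d,P in(("top",t,Pt),("scene",s,Ps)):
    hsv=cv2.cvtColor(d["image"],cv2.COLOR_RGB2HSV)
    m=((hsv[...,2]>150)&(P[...,2]>.012)&(P[...,2]<.034)).astype(np.uint8)
    n,l,st,c=cv2.connectedComponentsWithStats(m)
    for i in range(1,n):
        if 150<st[i,4]<800:
            cnt=max(cv2.findContours((l==i).astype(np.uint8),0,1)[0],key=len);e=cv2.fitEllipse(cnt)
            p=P[l==i];print(nm,st[i],"ell",np.round(e[0],1),"z",np.median(p[:,2]).round(4),onz(d,*e[0],.023)[:2].round(4))
w=Pt[215:275,140:205].reshape(-1,3);w=w[(w[:,2]>.045)&(w[:,2]<.062)]
b=cv2.minAreaRect(w[:,:2].astype(np.float32)*1000);print("well",b,np.median(w[:,2]))
E
python3 m.py
```

```text
A top 387 h 0.1332 top ctr [ 0.4497 -0.1703] body mid [ 0.4499 -0.1708]
A scene 408 h 0.1306 top ctr [ 0.4536 -0.3033] body mid [ 0.4539 -0.3041]
B top 247 h 0.2064 top ctr [ 0.4567 -0.0307] body mid [ 0.4522 -0.0848]
B scene 445 h 0.15 top ctr [ 0.4543 -0.1329] body mid [ 0.4551 -0.1327]
C top 201 h 0.8143 top ctr [ 0.4567 -0.0307] body mid [0.4418 0.0598]
C scene 209 h 0.0903 top ctr [0.4408 0.1339] body mid [0.442  0.1336]
W top 247 h 0.8143 top ctr [ 0.4567 -0.0307] body mid [0.4553 0.1278]
W scene 176 h 0.1103 top ctr [0.4583 0.2711] body mid [0.4583 0.2702]
top [135 144  29  20 261] ell [149.5 153.7] z 0.0184 [0.6466 0.3527]
top [ 72 149  63  28 691] ell [111.4 162.9] z 0.0199 [0.6243 0.4324]
top [317 168  22  21 335] ell [327.3 178.4] z 0.0239 [ 0.6037 -0.0269]
top [289 170  21  21 336] ell [298.9 180.4] z 0.024 [0.5978 0.0325]
top [260 172  21  21 334] ell [270.2 182.5] z 0.024 [0.5918 0.0925]
top [233 174  20  21 322] ell [242.  184.4] z 0.0239 [0.5861 0.1514]
top [  0 203  32  32 551] ell [ 14.6 218.6] z 0.0149 [0.5   0.625]
top [ 32 216  28  28 547] ell [ 46.6 230.4] z 0.0
[... 156 characters left out ...]
55]
scene [219 143  35  24 629] ell [236.1 154.3] z 0.0195 [ 0.288  -0.2169]
scene [517 143  19  16 170] ell [527.  149.7] z 0.0153 [0.4853 0.5422]
scene [544 143  27  14 166] ell [555.4 149.6] z 0.014 [0.5057 0.6142]
scene [482 182  66  28 451] ell [513.2 199.5] z 0.0179 [0.6395 0.3973]
scene [396 199  19  14 197] ell [405.2 205.7] z 0.0225 [0.59   0.1468]
scene [373 206  19  14 216] ell [382.3 212.4] z 0.0224 [0.5956 0.088 ]
scene [349 213  20  14 223] ell [358.5 219.4] z 0.0224 [0.6013 0.0288]
scene [324 220  20  15 238] ell [333.7 226.8] z 0.0224 [ 0.6075 -0.0311]
well ((455.0023193359375, 276.1332702636719), (80.46637725830078, 81.42142486572266), 21.433061599731445) 0.05565396098261166
```

Heights: A (y≈-0.303) is 130 mm, B (y≈-0.133) is 150 mm, C (y≈0.134) is 90 mm and the well punch is 110 mm. The rail yaw is about 5.6°, and the tall end is +y. I'll turn the tool so the fingers close across the rail, then go over A.

Request:
{"op": "drive_tool", "data": {
  "plan": [
    [0,0,0,0,0,-8,1],
    [0,0,0,0,0,-8,1],
    [0,0,0,0,0,-8,1],
    [0,0,0,0,0,-8,1],
    [0,0,0,0,0,-8,1],
    [0,0,0,0,0,-8,1],
    [0,0,0,0,0,-8,1],
    [0,0,0,0,0,-8,1],
    [0,0,0,0,0,-8,1]
  ],
  "newtons": 70
}}

```text
t: 1.15
tcp_pos: [0.2479, -0.5736, 0.2451]
tool_rot: [0.671, 0.741, 0.0, -0.0]
force: [-0.5, 0.1, -0.2]
finger_gap: 1.0
gripper_force: 0.0
```

Request:
{"op": "drive_tool", "data": {
  "plan": [
    [0.0312,0.0287,0,0,0,0,1],
    [0.0312,0.0287,0,0,0,0,1],
    [0.0312,0.0287,0,0,0,0,1],
    [0.0312,0.0287,0,0,0,0,1],
    [0.0312,0.0287,0,0,0,0,1],
    [0.0312,0.0287,0,0,0,0,1],
    [0.0312,0.0287,0,0,0,0,1],
    [0.0312,0.0287,0,0,0,0,1],
    [0,0,0,0,0,0,1],
    [0,0,0,0,0,0,1]
  ]
}}

```text
t: 2.15
tcp_pos: [0.4536, -0.3029, 0.2453]
tool_rot: [0.672, 0.74, -0.0, 0.0]
force: [-0.5, 0.5, -0.4]
finger_gap: 0.998
gripper_force: 0.0
```

```bash
cat >> h.py <<'E'
def st():
    s=manip.sense();M=R.from_quat(s["tool_rot"]).as_matrix();return s,M
def delta(p,yaw=None):
    """tool-frame shift to world point p, and the turn to tool-down with tool x at yaw"""
    s,M=st();print("t",round(s["t"],2),"tcp",s["tcp_pos"].round(4),"gap",round(s["finger_gap"],3),"gf",round(s["gripper_force"],1),"F",s["force"].round(1))
    print(" shift tool",(M.T@(np.array(p)-s["tcp_pos"])).round(4))
    if yaw is not None:
        c,q=np.cos(yaw),np.sin(yaw);W=np.array([[c,q,0],[q,-c,0],[0,0,-1]])
        print(" turn deg",np.degrees(R.from_matrix(M.T@W).as_rotvec()).round(2))
def punch(guess,h,name=None,base=0):
    """top-face centre from wrist view: ellipse of blob near top height by depth, ray on z=h"""
    d=snap("wrist");P=cloud(d)
    m=((np.hypot(P[...,0]-guess[0],P[...,1]-guess[1])<.03)&(abs(P[...,2]-h)<.005)).astype(np.uint8)
    w=P[m>0];cs=max(cv2.findContours(m,0,1)[0],key=len)
    (u,v),ax,_=cv2.fitEllipse(cs)
    print("n",len(w),"z",np.percentile(w[:,2],[5,50,95]).round(4),"mid",((w.min(0)+w.max(0))/2)[:2].round(4),"ext",(w.max(0)-w.min(0))[:2].round(4),"ell",round(u,1),round(v,1),np.round(ax,1),onz(d,u,v,h)[:2].round(4))
    if name:save(d,name)
E
python3 - <<'E'
from h import *
punch((.4536,-.3033),.130,"wA.png")
delta((.4536,-.3033,.105),np.radians(95.6))
E
```

```text
n 822 z [0.1275 0.1304 0.1317] mid [ 0.4509 -0.3013] ext [0.0232 0.0241] ell 311.3 195.7 [31.4 31.7] [ 0.451  -0.3002]
t 2.2 tcp [ 0.4532 -0.3038  0.2453] gap 1.0 gf 0.0 F [ 1.6 -0.2 -0.4]
 shift tool [0.0006 0.0005 0.1403]
 turn deg [-0.01  0.03 -0.18]
```

View pics/wA.png

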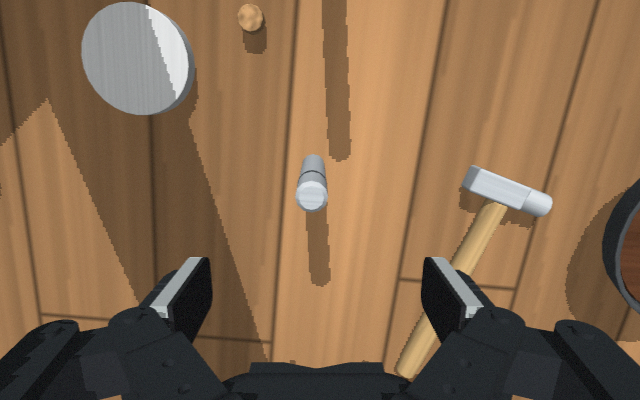

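Request:
{"op": "drive_tool", "data": {
  "plan": [
    [0.0027,-0.0022,0.03,0,0,0,1],
    [0,0,0.035,0,0,0,1],
    [0,0,0.035,0,0,0,1],
    [0,0,0.03,0,0,0,1],
    [0,0,0.01,0,0,0,1],
    [0,0,0,0,0,0,1],
    [0,0,0,0,0,0,-1],
    [0,0,0,0,0,0,-1],
    [0,0,0,0,0,0,-1],
    [0,0,0,0,0,0,-1]
  ]
}}

```text
t: 3.2
tcp_pos: [0.4512, -0.3016, 0.1064]
tool_rot: [0.673, 0.739, -0.0, 0.001]
force: [-0.2, 0.0, 0.7]
finger_gap: 0.328
gripper_force: 0.0
```

Request:
{"op": "drive_tool", "data": {
  "plan": [
    [0,0,0,0,0,0,-1],
    [0,0,0,0,0,0,-1],
    [0,0,0,0,0,0,-1],
    [0,0,0,0,0,0,-1]
  ]
}}

```text
t: 3.6
tcp_pos: [0.4509, -0.3016, 0.1064]
tool_rot: [0.673, 0.74, -0.0, 0.001]
force: [-1.4, 0.8, 6.0]
finger_gap: 0.261
gripper_force: 68.3
```

Request:
{"op": "drive_tool", "data": {
  "plan": [
    [0,0,-0.01,0,0,0,-1],
    [0,0,-0.03,0,0,0,-1],
    [0,0,-0.04,0,0,0,-1],
    [0,0,-0.04,0,0,0,-1],
    [0,0,-0.04,0,0,0,-1],
    [0,0,-0.02,0,0,0,-1],
    [0.01,0.006,0,0,0,0,-1],
    [0.03,0.018,0,0,0,0,-1],
    [0.037,0.023,0,0,0,0,-1],
    [0.037,0.023,0,0,0,0,-1]
  ]
}}

```text
t: 4.6
tcp_pos: [0.5088, -0.1785, 0.283]
tool_rot: [0.674, 0.739, -0.0, -0.003]
force: [0.8, -1.0, -3.7]
finger_gap: 0.261
gripper_force: 69.4
```

Request:
{"op": "drive_tool", "data": {
  "plan": [
    [0.037,0.023,0,0,0,0,-1],
    [0.037,0.023,0,0,0,0,-1],
    [0.037,0.023,0,0,0,0,-1],
    [0.03,0.02,0,0,0,0,-1],
    [0.02,0.013,0,0,0,0,-1],
    [0.011,0.006,0,0,0,0,-1],
    [0,0,0,0,0,0,-1],
    [0,0,0,0,0,0,-1],
    [0,0,0,0,0,0,-1]
  ]
}}

```text
t: 5.5
tcp_pos: [0.6003, -0.001, 0.2848]
tool_rot: [0.674, 0.739, -0.001, -0.0]
force: [0.0, -0.3, -4.2]
finger_gap: 0.263
gripper_force: 69.4
```

```bash
cat >> h.py <<'E'
def pads(name=None):
    d=snap("wrist");P=cloud(d)
    if name:save(d,name)
    hsv=cv2.cvtColor(d["image"],cv2.COLOR_RGB2HSV)
    m=((hsv[...,2]>140)&(P[...,2]>.012)&(P[...,2]<.034)&(abs(P[...,0]-.596)<.05)&(abs(P[...,1]-.06)<.14)).astype(np.uint8)
    m=cv2.morphologyEx(m,cv2.MORPH_OPEN,np.ones((5,5)))
    for c in cv2.findContours(m,0,1)[0]:
        if cv2.contourArea(c)>300:
            (u,v),ax,_=cv2.fitEllipse(cv2.convexHull(c));k=cv2.drawContours(np.zeros_like(m),[c],-1,1,-1)
            print("pad",round(u,1),round(v,1),np.round(ax,1),"z",np.median(P[(k>0)][:,2]).round(4),onz(d,u,v,.023)[:2].round(4))
E
python3 - <<'E'
from h import *
delta((.593,.0925,.28),np.radians(95.6))
pads("wP.png")
E
```

```text
t 5.5 tcp [ 0.6003 -0.001   0.2848] gap 0.263 gf 69.4 F [ 0.  -0.3 -4.2]
 shift tool [0.0938 0.0013 0.0048]
 turn deg [-0.09  0.01 -0.32]
pad 317.4 185.5 [33.  37.7] z 0.0238 [ 0.6049 -0.026 ]
pad 317.3 134.0 [39.4 40.6] z 0.0238 [0.5993 0.0315]
pad 317.0 75.8 [40.9 44.1] z 0.0239 [0.5933 0.0913]
pad 316.6 11.9 [42.2 49. ] z 0.0239 [0.5873 0.1511]
```

View pics/wP.png

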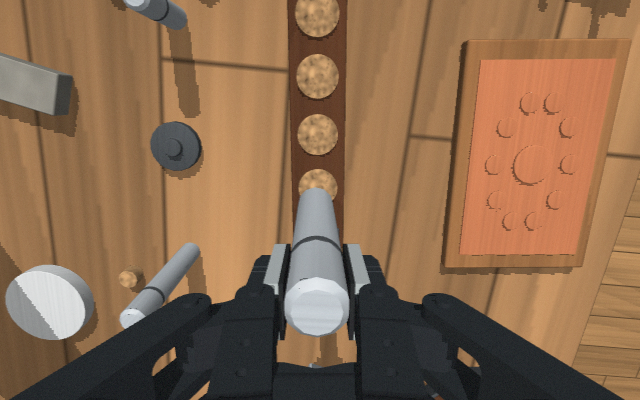

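The pads show at (317,76), (317,134) and so on, and the held punch's top at (317,307). Next I check how the punch sits in the hand.

```bash
cat >> h.py <<'E'
def held(L,topoff):
    """held punch in the tool frame: top-centre and axis (circle fits of slices)"""
    d=snap("wrist");v,u=np.mgrid[:400,:640];Z=d["z_map"]
    P=np.stack([(u-d["cx"])/d["f"]*Z,-(v-d["cy"])/d["f"]*Z,-Z],-1)@d["mount"][:3,:3].T+d["mount"][:3,3]
    m=(np.hypot(P[...,0],P[...,1])<.022)&(P[...,2]<L)
    def circ(q):
        A=np.c_[q[:,:2],np.ones(len(q))];s=np.linalg.lstsq(A,(q[:,:2]**2).sum(1)-0*.012**2,rcond=None)[0];return s[:2]/2
    from scipy.optimize import least_squares
    k=m&(abs(P[...,2]+topoff)<.003)
    w=P[k];print("top z",np.median(w[:,2]).round(4),"mid",((w.min(0)+w.max(0))/2)[:2].round(4),"ext",np.ptp(w,axis=0)[:2].round(4))
    b=P[m&(P[...,2]>.025)&(P[...,2]<L-topoff-.01)]
    r=least_squares(lambda a:np.hypot(b[:,0]-a[0]-a[2]*b[:,2],b[:,1]-a[1]-a[3]*b[:,2])-.012,[0,0,0,0],loss="soft_l1",f_scale=.001)
    a=r.x;z=b[:,2].max();print("n",len(b),"axis at tcp",a[:2].round(4),"slope deg",np.degrees(a[2:]).round(2),"foot",(a[:2]+a[2:]*(L-topoff)).round(4),"lowest seen",z.round(4))
E
python3 - <<'E'
from h import *
held(.13,.0245)
E
```

```text
top z -0.0241 mid [0.0009 0.0005] ext [0.0238 0.0365]
n 1482 axis at tcp [-0.      0.0011] slope deg [ 0.06 -0.27] foot [0.0001 0.0006] lowest seen 0.0955
```

Request:
{"op": "drive_tool", "data": {
  "plan": [
    [0.02,0.0003,0,0,0,-0.3,-1],
    [0.03,0.0004,0,0,0,0,-1],
    [0.03,0.0005,0,0,0,0,-1],
    [0.0121,0,0,0,0,0,-1],
    [0,0,0.035,0,0,0,-1],
    [0,0,0.04,0,0,0,-1],
    [0,0,0.04,0,0,0,-1],
    [0,0,0.025,0,0,0,-1],
    [0,0,0.008,0,0,0,-1],
    [0,0,0,0,0,0,-1]
  ]
}}

```text
t: 6.6
tcp_pos: [0.5931, 0.0911, 0.1365]
tool_rot: [0.672, 0.741, -0.001, -0.001]
force: [-0.4, -1.4, -3.5]
finger_gap: 0.265
gripper_force: 69.4
```

Request:
{"op": "drive_tool", "data": {
  "plan": [
    [0,0,0,0,0,0,-1],
    [0,0,0.002,0,0,0,-1],
    [0,0,0.002,0,0,0,-1],
    [0,0,0,0,0,0,-1],
    [0,0,0,0,0,0,-1]
  ]
}}

```text
t: 7.1
tcp_pos: [0.5935, 0.092, 0.1338]
tool_rot: [0.671, 0.741, 0.0, 0.0]
force: [-1.0, 0.9, -3.7]
finger_gap: 0.26
gripper_force: 69.4
```

```bash
python3 - <<'E'
from h import *
delta((.5925,.0908,.1297),np.radians(95.6))
E
```

```text
t 7.1 tcp [0.5935 0.092  0.1338] gap 0.26 gf 69.4 F [-1.   0.9 -3.7]
 shift tool [-0.0011 -0.0011  0.0041]
 turn deg [0.04 0.01 0.07]
```

Request:
{"op": "drive_tool", "data": {
  "plan": [
    [-0.0007,-0.0007,0.001,0,0,0,-1],
    [0,0,0.001,0,0,0,-1],
    [0,0,0.001,0,0,0,-1],
    [0,0,0,0,0,0,-1],
    [0,0,0,0,0,0,-1]
  ]
}}

```text
t: 7.6
tcp_pos: [0.5927, 0.0911, 0.1302]
tool_rot: [0.671, 0.741, -0.0, -0.0]
force: [-0.7, -0.3, -3.7]
finger_gap: 0.262
gripper_force: 69.5
```

Request:
{"op": "drive_tool", "data": {
  "plan": [
    [0,0,0.0007,0,0,0,-1],
    [0,0,0,0,0,0,-1],
    [0,0,0,0,0,0,-1]
  ]
}}

```text
t: 7.9
tcp_pos: [0.5927, 0.0912, 0.1296]
tool_rot: [0.671, 0.741, -0.0, -0.0]
force: [-0.3, -0.2, -4.7]
finger_gap: 0.263
gripper_force: 69.5
```

Request:
{"op": "drive_tool", "data": {
  "plan": [
    [0,0,0.0005,0,0,0,-1],
    [0,0,0,0,0,0,-1],
    [0,0,0,0,0,0,-1]
  ]
}}

```text
t: 8.2
tcp_pos: [0.5928, 0.0912, 0.1295]
tool_rot: [0.671, 0.741, 0.0, 0.0]
force: [-2.1, -0.1, 0.9]
finger_gap: 0.265
gripper_force: 69.9
```

Request:
{"op": "drive_tool", "data": {
  "plan": [
    [0,0,0,0,0,0,-0.4],
    [0,0,0,0,0,0,-0.3],
    [0,0,0,0,0,0,0],
    [0,0,0,0,0,0,0.4],
    [0,0,0,0,0,0,0.8],
    [0,0,0,0,0,0,1],
    [0,0,-0.03,0,0,0,1],
    [0,0,-0.04,0,0,0,1],
    [0,0,-0.04,0,0,0,1],
    [0,0,-0.04,0,0,0,1]
  ]
}}

```text
t: 9.2
tcp_pos: [0.5924, 0.0911, 0.2805]
tool_rot: [0.671, 0.741, -0.0, -0.0]
force: [0.8, 0.6, 0.5]
finger_gap: 1.004
gripper_force: 0.0
```

```bash
python3 - <<'E'
from h import *
delta((.454,-.133,.275),np.radians(95.6))
punch((.593,.0913),.153)
E
```

```text
t 9.2 tcp [0.5924 0.0911 0.2805] gap 1.004 gf 0.0 F [0.8 0.6 0.5]
 shift tool [-0.2094 -0.1599  0.0055]
 turn deg [-0.03 -0.    0.06]
n 747 z [0.1506 0.1533 0.1547] mid [0.5933 0.0916] ext [0.023 0.024] ell 315.8 193.5 [29.7 30.2] [0.5931 0.0926]
```

Request:
{"op": "drive_tool", "data": {
  "plan": [
    [-0.0298,-0.0228,0,0,0,0,1],
    [-0.0299,-0.0229,0,0,0,0,1],
    [-0.0299,-0.0229,0,0,0,0,1],
    [-0.0299,-0.0229,0,0,0,0,1],
    [-0.0299,-0.0228,0,0,0,0,1],
    [-0.03,-0.0228,0,0,0,0,1],
    [-0.03,-0.0228,0,0,0,0,1],
    [0,0,0,0,0,0,1],
    [0,0,0,0,0,0,1]
  ]
}}

```text
t: 10.15
tcp_pos: [0.4541, -0.1335, 0.2791]
tool_rot: [0.672, 0.74, 0.0, 0.0]
force: [0.1, 0.6, -1.1]
finger_gap: 0.999
gripper_force: 0.0
```

```bash
python3 - <<'E'
from h import *
punch((.4543,-.1325),.15)
delta((.454,-.133,.125),np.radians(95.6))
E
```

```text
n 744 z [0.1474 0.1503 0.1517] mid [ 0.4534 -0.1302] ext [0.0232 0.0239] ell 314.2 189.1 [29.9 30.1] [ 0.4534 -0.1291]
t 10.2 tcp [ 0.4544 -0.1329  0.2791] gap 1.003 gf 0.0 F [0.2 0.6 0.7]
 shift tool [-1.000e-04 -5.000e-04  1.541e-01]
 turn deg [ 0.03 -0.02  0.02]
```

Request:
{"op": "drive_tool", "data": {
  "plan": [
    [0.0035,-0.0006,0.03,0,0,0,1],
    [0,0,0.04,0,0,0,1],
    [0,0,0.04,0,0,0,1],
    [0,0,0.034,0,0,0,1],
    [0,0,0.01,0,0,0,1],
    [0,0,0,0,0,0,1],
    [0,0,0,0,0,0,-1],
    [0,0,0,0,0,0,-1],
    [0,0,0,0,0,0,-1],
    [0,0,0,0,0,0,-1]
  ]
}}

```text
t: 11.2
tcp_pos: [0.4539, -0.1299, 0.1262]
tool_rot: [0.671, 0.741, 0.0, 0.001]
force: [-0.1, 1.0, 0.3]
finger_gap: 0.334
gripper_force: 0.0
```

Request:
{"op": "drive_tool", "data": {
  "plan": [
    [0,0,0,0,0,0,-1],
    [0,0,0,0,0,0,-1],
    [0,0,0,0,0,0,-1],
    [0,0,0,0,0,0,-1]
  ]
}}

```text
t: 11.6
tcp_pos: [0.4534, -0.1299, 0.1262]
tool_rot: [0.671, 0.741, -0.0, 0.001]
force: [-1.8, 0.7, 6.8]
finger_gap: 0.263
gripper_force: 68.2
```

Request:
{"op": "drive_tool", "data": {
  "plan": [
    [0,0,-0.01,0,0,0,-1],
    [0,0,-0.03,0,0,0,-1],
    [0,0,-0.04,0,0,0,-1],
    [0,0,-0.04,0,0,0,-1],
    [0,0,-0.04,0,0,0,-1],
    [0,0,-0.03,0,0,0,-1],
    [0,0,-0.01,0,0,0,-1],
    [0.016,0.0099,0,0,0,0,-1],
    [0.03,0.018,0,0,0,0,-1],
    [0.035,0.021,0,0,0,0,-1]
  ]
}}

```text
t: 12.6
tcp_pos: [0.4927, -0.0437, 0.3234]
tool_rot: [0.672, 0.74, -0.001, -0.002]
force: [1.3, 0.1, -5.8]
finger_gap: 0.261
gripper_force: 70.0
```

Request:
{"op": "drive_tool", "data": {
  "plan": [
    [0.035,0.021,0,0,0,0,-1],
    [0.035,0.021,0,0,0,0,-1],
    [0.035,0.021,0,0,0,0,-1],
    [0.035,0.021,0,0,0,0,-1],
    [0.025,0.015,0,0,0,0,-1],
    [0.015,0.008,0,0,0,0,-1],
    [0.005,0.003,0,0,0,0,-1],
    [0,0,0,0,0,0,-1],
    [0,0,0,0,0,0,-1]
  ]
}}

```text
t: 13.5
tcp_pos: [0.5845, 0.1494, 0.3246]
tool_rot: [0.672, 0.741, -0.001, -0.0]
force: [-0.1, 0.2, -6.1]
finger_gap: 0.26
gripper_force: 69.9
```

```bash
python3 - <<'E'
from h import *
held(.15,.0245)
delta((.5866,.1504,.1495),np.radians(95.6))
E
```

```text
top z -0.0242 mid [0.0004 0.0004] ext [0.0245 0.0367]
n 1709 axis at tcp [-0.0006  0.0011] slope deg [ 0.06 -0.33] foot [-0.0005  0.0004] lowest seen 0.1155
t 13.55 tcp [0.5846 0.1493 0.3248] gap 0.263 gf 69.9 F [-0.3  0.1 -5. ]
 shift tool [0.001  0.0024 0.1753]
 turn deg [-0.09  0.04 -0.02]
```

Request:
{"op": "drive_tool", "data": {
  "plan": [
    [0.0013,0.0021,0,0,0,0,-1],
    [0,0,0.03,0,0,0,-1],
    [0,0,0.04,0,0,0,-1],
    [0,0,0.04,0,0,0,-1],
    [0,0,0.035,0,0,0,-1],
    [0,0,0.02,0,0,0,-1],
    [0,0,0.006,0,0,0,-1],
    [0,0,0,0,0,0,-1],
    [0,0,0,0,0,0,-1],
    [0,0,0,0,0,0,-1]
  ]
}}

```text
t: 14.55
tcp_pos: [0.5887, 0.1523, 0.1561]
tool_rot: [0.671, 0.741, 0.002, 0.001]
force: [-0.0, 0.2, -5.3]
finger_gap: 0.262
gripper_force: 69.9
```

```bash
python3 - <<'E'
from h import *
delta((.5866,.1508,.1495),np.radians(95.6))
E
```

```text
t 14.55 tcp [0.5887 0.1523 0.1561] gap 0.262 gf 69.9 F [-0.   0.2 -5.3]
 shift tool [-0.0013 -0.0022  0.0066]
 turn deg [0.24 0.01 0.05]
```

Request:
{"op": "drive_tool", "data": {
  "plan": [
    [-0.0012,-0.002,0.002,0.2,0,0,-1],
    [0,0,0.002,0,0,0,-1],
    [0,0,0.001,0,0,0,-1],
    [0,0,0,0,0,0,-1],
    [0,0,0,0,0,0,-1]
  ]
}}

```text
t: 15.05
tcp_pos: [0.5853, 0.1509, 0.1494]
tool_rot: [0.671, 0.741, -0.001, -0.001]
force: [-1.1, -0.3, -3.2]
finger_gap: 0.262
gripper_force: 70.2
```

```bash
python3 - <<'E'
from h import *
delta((.5866,.1508,.1495),np.radians(95.6))
E
```

```text
t 15.05 tcp [0.5853 0.1509 0.1494] gap 0.262 gf 70.2 F [-1.1 -0.3 -3.2]
 shift tool [-0.0003  0.0013 -0.0001]
 turn deg [-0.2   0.    0.07]
```

Request:
{"op": "drive_tool", "data": {
  "plan": [
    [0,0.001,-0.002,-0.15,0,0,-1],
    [0,0,0,0,0,0,-1],
    [0,0,0,0,0,0,-1],
    [0,0,0,0,0,0,-1]
  ]
}}

```text
t: 15.45
tcp_pos: [0.5863, 0.151, 0.1509]
tool_rot: [0.671, 0.741, -0.0, -0.0]
force: [0.3, 0.0, -6.0]
finger_gap: 0.264
gripper_force: 70.1
```

```bash
python3 - <<'E'
from h import *
for i in range(3):
  delta((.5866,.1508,.1495),np.radians(95.6)); snap("wrist")
E
```

```text
t 15.45 tcp [0.5863 0.151  0.1509] gap 0.264 gf 70.1 F [ 0.3  0.  -6. ]
 shift tool [-0.0002  0.0003  0.0014]
 turn deg [-0.06 -0.    0.07]
t 15.5 tcp [0.5862 0.151  0.1509] gap 0.26 gf 70.1 F [-0.3 -0.3 -5.9]
 shift tool [-0.0002  0.0004  0.0014]
 turn deg [-0.07 -0.    0.06]
t 15.55 tcp [0.5862 0.151  0.1509] gap 0.262 gf 70.1 F [-0.2 -0.5 -5.4]
 shift tool [-0.0002  0.0004  0.0014]
 turn deg [-0.07 -0.    0.06]
```

Good. Now lower in small steps and release.

Request:
{"op": "drive_tool", "data": {
  "plan": [
    [0,0.0004,0.0008,0,0,0,-1],
    [0,0,0.0006,0,0,0,-1],
    [0,0,0.0003,0,0,0,-1],
    [0,0,0,0,0,0,-1],
    [0,0,0,0,0,0,-1]
  ]
}}

```text
t: 16.1
tcp_pos: [0.5867, 0.151, 0.1494]
tool_rot: [0.671, 0.741, -0.0, -0.0]
force: [0.8, -0.4, -5.7]
finger_gap: 0.263
gripper_force: 70.2
```

Request:
{"op": "drive_tool", "data": {
  "plan": [
    [0,0,0.0005,0,0,0,-1],
    [0,0,0,0,0,0,-1],
    [0,0,0,0,0,0,-1]
  ]
}}

```text
t: 16.4
tcp_pos: [0.5868, 0.151, 0.1494]
tool_rot: [0.671, 0.741, -0.0, -0.0]
force: [-1.0, 0.2, -0.8]
finger_gap: 0.264
gripper_force: 70.5
```

Request:
{"op": "drive_tool", "data": {
  "plan": [
    [0,0,0,0,0,0,-0.4],
    [0,0,0,0,0,0,-0.3],
    [0,0,0,0,0,0,0],
    [0,0,0,0,0,0,0.4],
    [0,0,0,0,0,0,0.8],
    [0,0,0,0,0,0,1],
    [0,0,-0.03,0,0,0,1],
    [0,0,-0.04,0,0,0,1],
    [0,0,-0.04,0,0,0,1],
    [0,0,-0.03,0,0,0,1]
  ]
}}

```text
t: 17.4
tcp_pos: [0.5875, 0.1511, 0.2916]
tool_rot: [0.671, 0.741, 0.001, 0.001]
force: [0.9, 0.2, 0.5]
finger_gap: 1.002
gripper_force: 0.0
```

```bash
python3 - <<'E'
from h import *
punch((.5873,.151),.173)
delta((.4565,.274,.25),np.radians(95.6))
E
```

```text
n 797 z [0.1706 0.1733 0.1746] mid [0.5872 0.1509] ext [0.0237 0.0238] ell 313.8 197.3 [30.8 31.2] [0.5871 0.152 ]
t 17.45 tcp [0.5901 0.1514 0.2968] gap 0.999 gf 0.0 F [0.3 0.1 3.6]
 shift tool [ 0.1352 -0.1213  0.0453]
 turn deg [0.67 0.02 0.08]
```

Request:
{"op": "drive_tool", "data": {
  "plan": [
    [0.027,-0.0236,0,0,0,0,1],
    [0.027,-0.0236,0,0,0,0,1],
    [0.027,-0.0236,0,0,0,0,1],
    [0.027,-0.0236,0.02,0,0,0,1],
    [0.027,-0.0236,0.022,0,0,0,1],
    [0,0,0,0,0,0,1],
    [0,0,0,0,0,0,1],
    [0,0,0,0,0,0,1]
  ]
}}

```text
t: 18.25
tcp_pos: [0.4575, 0.2736, 0.2476]
tool_rot: [0.671, 0.741, 0.001, 0.0]
force: [0.1, -0.9, 0.8]
finger_gap: 1.005
gripper_force: 0.0
```

```bash
python3 - <<'E'
from h import *
punch((.4565,.274),.11,"wW.png")
delta((.4565,.274,.087),np.radians(95.6))
E
```

```text
n 707 z [0.1075 0.1102 0.1117] mid [0.4567 0.2744] ext [0.0232 0.0238] ell 313.6 189.5 [29.  29.3] [0.4567 0.2754]
t 18.3 tcp [0.4578 0.2734 0.2478] gap 0.998 gf 0.0 F [ 0.1 -0.9 -0.1]
 shift tool [ 0.0006 -0.0015  0.1608]
 turn deg [ 0.1  -0.02  0.01]
```

View pics/wW.png

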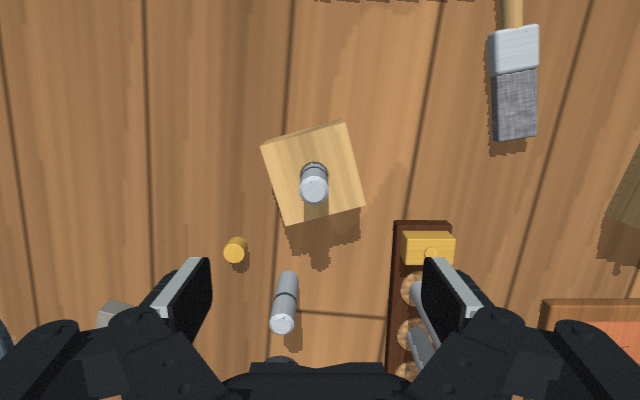

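The well punch's top is at (314,187) and the block is square around it. Descend and grip.

Request:
{"op": "drive_tool", "data": {
  "plan": [
    [0.0014,-0.0015,0.035,0,0,0,1],
    [0,0,0.04,0,0,0,1],
    [0,0,0.04,0,0,0,1],
    [0,0,0.035,0,0,0,1],
    [0,0,0.012,0,0,0,1],
    [0,0,0,0,0,0,1],
    [0,0,0,0,0,0,1]
  ]
}}

```text
t: 19.0
tcp_pos: [0.4559, 0.2751, 0.0862]
tool_rot: [0.672, 0.741, 0.001, 0.0]
force: [0.5, 1.0, 0.8]
finger_gap: 0.994
gripper_force: 0.0
```

```bash
python3 - <<'E'
from h import *
delta((.4561,.2748,.0855),np.radians(95.6))
E
```

```text
t 19.0 tcp [0.4559 0.2751 0.0862] gap 0.994 gf 0.0 F [0.5 1.  0.8]
 shift tool [-0.0003  0.0002  0.0007]
 turn deg [ 0.1  -0.04  0.02]
```

Request:
{"op": "drive_tool", "data": {
  "plan": [
    [0,0.0002,0,0,0,0,-1],
    [0,0,0,0,0,0,-1],
    [0,0,0,0,0,0,-1],
    [0,0,0,0,0,0,-1],
    [0,0,0,0,0,0,-1],
    [0,0,0,0,0,0,-1],
    [0,0,0,0,0,0,-1],
    [0,0,0,0,0,0,-1]
  ]
}}

```text
t: 19.8
tcp_pos: [0.455, 0.2752, 0.0858]
tool_rot: [0.671, 0.741, 0.0, 0.0]
force: [0.4, -0.6, 6.5]
finger_gap: 0.265
gripper_force: 68.5
```

Request:
{"op": "drive_tool", "data": {
  "plan": [
    [0,0,-0.003,0,0,0,-1],
    [0,0,-0.005,0,0,0,-1],
    [0,0,-0.005,0,0,0,-1]
  ]
}}

```text
t: 20.1
tcp_pos: [0.4542, 0.2749, 0.0978]
tool_rot: [0.671, 0.741, -0.001, -0.001]
force: [-0.1, -0.0, -4.2]
finger_gap: 0.262
gripper_force: 68.7
```

Request:
{"op": "drive_tool", "data": {
  "plan": [
    [0,0.0004,-0.008,0,0,0,-1],
    [0,0,-0.01,0,0,0,-1],
    [0,0,-0.012,0,0,0,-1],
    [0,0,-0.015,0,0,0,-1],
    [0,0,-0.02,0,0,0,-1],
    [0,0,-0.03,0,0,0,-1],
    [0,0,-0.04,0,0,0,-1],
    [0,0,-0.035,0,0,0,-1],
    [0,0,-0.015,0,0,0,-1],
    [0,0,0,0,0,0,-1]
  ]
}}

```text
t: 21.1
tcp_pos: [0.4559, 0.2755, 0.2866]
tool_rot: [0.671, 0.741, 0.003, 0.001]
force: [0.2, 0.1, -4.2]
finger_gap: 0.26
gripper_force: 69.2
```

```bash
python3 - <<'E'
from h import *
held(.11,.0245)
delta((.5986,.0311,.283),np.radians(95.6))
E
```

```text
top z -0.0244 mid [0.0002 0.0004] ext [0.026  0.0367]
n 1231 axis at tcp [-0.0013  0.0013] slope deg [0.02 0.18] foot [-0.0013  0.0016] lowest seen 0.0755
t 21.15 tcp [0.4548 0.275  0.2845] gap 0.265 gf 69.1 F [-0.6 -0.7 -4.9]
 shift tool [-0.2569  0.119   0.0015]
 turn deg [ 0.07 -0.03  0.07]
```

Request:
{"op": "drive_tool", "data": {
  "plan": [
    [-0.01,0.0045,0,0,0,0,-1],
    [-0.03,0.014,0,0,0,0,-1],
    [-0.04,0.0185,0,0,0,0,-1],
    [-0.04,0.0185,0,0,0,0,-1],
    [-0.04,0.0185,0,0,0,0,-1],
    [-0.04,0.0185,0,0,0,0,-1],
    [-0.03,0.014,0,0,0,0,-1],
    [-0.018,0.008,0,0,0,0,-1],
    [-0.0079,0.004,0,0,0,0,-1],
    [0,0,0,0,0,0,-1]
  ]
}}

```text
t: 22.15
tcp_pos: [0.5979, 0.0316, 0.2818]
tool_rot: [0.672, 0.741, -0.001, -0.001]
force: [-0.5, -0.4, -5.1]
finger_gap: 0.262
gripper_force: 69.1
```

Request:
{"op": "drive_tool", "data": {
  "plan": [
    [0,0,0,0,0,0,-1],
    [0,0,0.03,0,0,0,-1],
    [0,0,0.04,0,0,0,-1],
    [0,0,0.04,0,0,0,-1],
    [0,0,0.035,0,0,0,-1],
    [0,0,0.015,0,0,0,-1],
    [0,0,0.006,0,0,0,-1],
    [0,0,0,0,0,0,-1],
    [0,0,0,0,0,0,-1],
    [0,0,0,0,0,0,-1]
  ]
}}

```text
t: 23.15
tcp_pos: [0.5992, 0.0323, 0.1186]
tool_rot: [0.671, 0.741, 0.001, 0.001]
force: [-0.4, -0.3, -4.3]
finger_gap: 0.263
gripper_force: 69.3
```

```bash
python3 - <<'E'
from h import *
held(.11,.0245)
delta((.598,.0321,.109),np.radians(95.6))
E
```

```text
top z -0.0244 mid [-0.      0.0003] ext [0.0257 0.0372]
n 1235 axis at tcp [-0.0013  0.0012] slope deg [0.03 0.25] foot [-0.0013  0.0016] lowest seen 0.0754
t 23.2 tcp [0.5991 0.0322 0.1185] gap 0.262 gf 69.3 F [-0.2  0.6 -4.2]
 shift tool [ 0.     -0.0011  0.0095]
 turn deg [0.12 0.04 0.08]
```

Request:
{"op": "drive_tool", "data": {
  "plan": [
    [0,-0.001,0.004,0.1,0,0,-1],
    [0,0,0.003,0,0,0,-1],
    [0,0,0.001,0,0,0,-1],
    [0,0,0,0,0,0,-1],
    [0,0,0,0,0,0,-1],
    [0,0,0,0,0,0,-1]
  ]
}}

```text
t: 23.8
tcp_pos: [0.5969, 0.0319, 0.1089]
tool_rot: [0.671, 0.741, -0.001, -0.001]
force: [-1.2, -0.2, -3.4]
finger_gap: 0.261
gripper_force: 69.5
```

```bash
python3 - <<'E'
from h import *
delta((.598,.0321,.109),np.radians(95.6))
E
```

```text
t 23.8 tcp [0.5969 0.0319 0.1089] gap 0.261 gf 69.5 F [-1.2 -0.2 -3.4]
 shift tool [ 0.0001  0.0012 -0.0001]
 turn deg [-0.18 -0.    0.06]
```

Same overcorrection as before: lift slightly, recentre and lower.

Request:
{"op": "drive_tool", "data": {
  "plan": [
    [0,0.001,-0.002,-0.15,0,0,-1],
    [0,0,0,0,0,0,-1],
    [0,0,0,0,0,0,-1],
    [0,0,0.0008,0,0,0,-1],
    [0,0,0.0006,0,0,0,-1],
    [0,0,0.0003,0,0,0,-1],
    [0,0,0,0,0,0,-1],
    [0,0,0,0,0,0,-1]
  ]
}}

```text
t: 24.6
tcp_pos: [0.5981, 0.0321, 0.1092]
tool_rot: [0.671, 0.741, -0.0, -0.0]
force: [0.5, 0.1, -4.5]
finger_gap: 0.263
gripper_force: 69.3
```

```bash
python3 - <<'E'
from h import *
delta((.598,.0321,.109),np.radians(95.6))
E
```

```text
t 24.6 tcp [0.5981 0.0321 0.1092] gap 0.263 gf 69.3 F [ 0.5  0.1 -4.5]
 shift tool [ 0.     -0.0001  0.0002]
 turn deg [-0.   -0.    0.07]
```

Request:
{"op": "drive_tool", "data": {
  "plan": [
    [0,0,0.0005,0,0,0,-1],
    [0,0,0,0,0,0,-1],
    [0,0,0,0,0,0,-1]
  ]
}}

```text
t: 24.9
tcp_pos: [0.5982, 0.0321, 0.1089]
tool_rot: [0.671, 0.741, 0.0, 0.0]
force: [0.0, 0.4, -1.3]
finger_gap: 0.263
gripper_force: 69.6
```

Request:
{"op": "drive_tool", "data": {
  "plan": [
    [0,0,0.0003,0,0,0,-1],
    [0,0,0,0,0,0,-0.4],
    [0,0,0,0,0,0,-0.3],
    [0,0,0,0,0,0,0],
    [0,0,0,0,0,0,0.5],
    [0,0,0,0,0,0,1],
    [0,0,0,0,0,0,1],
    [0,0,-0.03,0,0,0,1],
    [0,0,-0.04,0,0,0,1],
    [0,0,-0.04,0,0,0,1]
  ]
}}

```text
t: 25.9
tcp_pos: [0.5975, 0.0321, 0.219]
tool_rot: [0.671, 0.741, -0.001, -0.001]
force: [0.5, -0.8, -0.9]
finger_gap: 0.999
gripper_force: 0.0
```

Request:
{"op": "drive_tool", "data": {
  "plan": [
    [0,0,-0.03,0,0,0,1],
    [0,0,0,0,0,0,1],
    [0,0,0,0,0,0,1]
  ]
}}

```text
t: 26.2
tcp_pos: [0.5981, 0.0321, 0.2491]
tool_rot: [0.671, 0.741, 0.0, 0.001]
force: [0.4, 0.1, 0.2]
finger_gap: 0.999
gripper_force: 0.0
```

```bash
python3 - <<'E'
from h import *
punch((.5993,.0315),.133)
delta((.442,.1345,.23),np.radians(95.6))
E
```

```text
n 811 z [0.1305 0.1333 0.1346] mid [0.5998 0.0311] ext [0.0232 0.0239] ell 316.6 199.3 [31.1 31.6] [0.5998 0.0323]
t 26.25 tcp [0.5974 0.0322 0.2478] gap 0.997 gf 0.0 F [-0.3  0.2  0.5]
 shift tool [ 0.1172 -0.1445  0.018 ]
 turn deg [-0.08 -0.02  0.06]
```

Punch 110 stands at (0.5998, 0.0317) against its pad at (0.5993, 0.0315). Next is punch C.

Request:
{"op": "drive_tool", "data": {
  "plan": [
    [0.0235,-0.029,0,0,0,0,1],
    [0.0235,-0.029,0,0,0,0,1],
    [0.0235,-0.029,0,0,0,0,1],
    [0.0235,-0.029,0.01,0,0,0,1],
    [0.0235,-0.029,0.01,0,0,0,1],
    [0,0,0,0,0,0,1],
    [0,0,0,0,0,0,1],
    [0,0,0,0,0,0,1]
  ]
}}

```text
t: 27.05
tcp_pos: [0.4432, 0.1344, 0.228]
tool_rot: [0.671, 0.741, 0.0, 0.0]
force: [0.6, -2.0, 1.4]
finger_gap: 1.001
gripper_force: 0.0
```

```bash
python3 - <<'E'
from h import *
punch((.4415,.135),.09)
delta((.4415,.135,.065),np.radians(95.6))
E
```

```text
n 700 z [0.0877 0.0903 0.0917] mid [0.4394 0.1369] ext [0.0226 0.024 ] ell 310.1 187.4 [28.7 29.3] [0.4394 0.1375]
t 27.1 tcp [0.4435 0.1342 0.2282] gap 1.004 gf 0.0 F [ 0.4 -0.8  0. ]
 shift tool [ 0.001  -0.0021  0.1632]
 turn deg [0.04 0.01 0.02]
```

Request:
{"op": "drive_tool", "data": {
  "plan": [
    [0.0033,-0.0043,0.033,0,0,0,1],
    [0,0,0.04,0,0,0,1],
    [0,0,0.04,0,0,0,1],
    [0,0,0.035,0,0,0,1],
    [0,0,0.015,0,0,0,1],
    [0,0,0,0,0,0,1],
    [0,0,0,0,0,0,-1],
    [0,0,0,0,0,0,-1],
    [0,0,0,0,0,0,-1],
    [0,0,0,0,0,0,-1]
  ]
}}

```text
t: 28.1
tcp_pos: [0.4383, 0.1376, 0.0664]
tool_rot: [0.671, 0.741, 0.001, 0.001]
force: [0.1, -0.4, 0.0]
finger_gap: 0.325
gripper_force: 0.0
```

Request:
{"op": "drive_tool", "data": {
  "plan": [
    [0,0,0,0,0,0,-1],
    [0,0,0,0,0,0,-1],
    [0,0,0,0,0,0,-1],
    [0,0,0,0,0,0,-1]
  ]
}}

```text
t: 28.5
tcp_pos: [0.438, 0.1376, 0.0665]
tool_rot: [0.671, 0.741, 0.001, 0.001]
force: [-0.5, -0.9, 6.5]
finger_gap: 0.266
gripper_force: 68.2
```

Request:
{"op": "drive_tool", "data": {
  "plan": [
    [0,0,-0.01,0,0,0,-1],
    [0,0,-0.03,0,0,0,-1],
    [0,0,-0.04,0,0,0,-1],
    [0,0,-0.045,0,0,0,-1],
    [0,0,-0.04,0,0,0,-1],
    [0,0,-0.015,0,0,0,-1],
    [-0.012,0.0096,0,0,0,0,-1],
    [-0.03,0.025,0,0,0,0,-1],
    [-0.03,0.025,0,0,0,0,-1],
    [-0.03,0.025,0,0,0,0,-1]
  ]
}}

```text
t: 29.5
tcp_pos: [0.532, 0.0428, 0.244]
tool_rot: [0.671, 0.741, -0.001, -0.001]
force: [1.6, 0.8, -3.2]
finger_gap: 0.265
gripper_force: 69.3
```

Request:
{"op": "drive_tool", "data": {
  "plan": [
    [-0.03,0.025,0,0,0,0,-1],
    [-0.03,0.025,0,0,0,0,-1],
    [-0.015,0.01,0,0,0,0,-1],
    [-0.005,0.005,0,0,0,0,-1],
    [0,0,0,0,0,0,-1],
    [0,0,0,0,0,0,-1]
  ]
}}

```text
t: 30.1
tcp_pos: [0.6029, -0.028, 0.2443]
tool_rot: [0.671, 0.741, -0.001, -0.002]
force: [-0.2, -0.3, -3.2]
finger_gap: 0.264
gripper_force: 69.3
```

```bash
python3 - <<'E'
from h import *
held(.09,.0245)
delta((.6046,-.0287,.0896),np.radians(95.6))
E
```

```text
top z -0.024 mid [0.0001 0.0003] ext [0.0252 0.037 ]
n 850 axis at tcp [-0.0016  0.0012] slope deg [ 0.04 -0.02] foot [-0.0015  0.0012] lowest seen 0.0554
t 30.15 tcp [ 0.6029 -0.0277  0.2447] gap 0.262 gf 69.3 F [-0.1  0.  -3.3]
 shift tool [-0.0013  0.002   0.1551]
 turn deg [-0.15 -0.07  0.11]
```

Request:
{"op": "drive_tool", "data": {
  "plan": [
    [-0.0002,0.0004,0.03,0,0,0,-1],
    [0,0,0.04,0,0,0,-1],
    [0,0,0.04,0,0,0,-1],
    [0,0,0.025,0,0,0,-1],
    [0,0,0.012,0,0,0,-1],
    [0,0,0,0,0,0,-1],
    [0,0,0,0,0,0,-1],
    [0,0,0,0,0,0,-1],
    [0,0,0,0,0,0,-1],
    [0,0,0,0,0,0,-1]
  ]
}}

```text
t: 31.15
tcp_pos: [0.6055, -0.0291, 0.0996]
tool_rot: [0.671, 0.741, 0.001, 0.001]
force: [0.2, -1.0, -2.6]
finger_gap: 0.265
gripper_force: 69.2
```

```bash
python3 - <<'E'
from h import *
delta((.6039,-.0279,.0896),np.radians(95.6))
E
```

```text
t 31.15 tcp [ 0.6055 -0.0291  0.0996] gap 0.265 gf 69.2 F [ 0.2 -1.  -2.6]
 shift tool [ 0.0014 -0.0015  0.01  ]
 turn deg [0.12 0.04 0.06]
```

Request:
{"op": "drive_tool", "data": {
  "plan": [
    [0.0012,-0.0008,0.004,0,0,0,-1],
    [0,0,0.003,0,0,0,-1],
    [0,0,0.001,0,0,0,-1],
    [0,0,0,0,0,0,-1],
    [0,0,0,0,0,0,-1],
    [0,0,0,0,0,0,-1]
  ]
}}

```text
t: 31.75
tcp_pos: [0.604, -0.0279, 0.0904]
tool_rot: [0.671, 0.741, 0.0, 0.0]
force: [-0.7, -0.1, -3.2]
finger_gap: 0.262
gripper_force: 69.2
```

```bash
python3 - <<'E'
from h import *
delta((.6039,-.0279,.0896),np.radians(95.6))
E
```

```text
t 31.75 tcp [ 0.604  -0.0279  0.0904] gap 0.262 gf 69.2 F [-0.7 -0.1 -3.2]
 shift tool [-0.     -0.0001  0.0008]
 turn deg [0.01 0.   0.06]
```

Request:
{"op": "drive_tool", "data": {
  "plan": [
    [0,0,0.0008,0,0,0,-1],
    [0,0,0.0003,0,0,0,-1],
    [0,0,0,0,0,0,-1],
    [0,0,0,0,0,0,-1]
  ]
}}

```text
t: 32.15
tcp_pos: [0.6041, -0.0279, 0.0896]
tool_rot: [0.671, 0.741, 0.0, 0.0]
force: [0.2, 0.3, -1.0]
finger_gap: 0.265
gripper_force: 69.7
```

Request:
{"op": "drive_tool", "data": {
  "plan": [
    [0,0,0.0003,0,0,0,-1],
    [0,0,0,0,0,0,-0.4],
    [0,0,0,0,0,0,-0.3],
    [0,0,0,0,0,0,0],
    [0,0,0,0,0,0,0.5],
    [0,0,0,0,0,0,1],
    [0,0,0,0,0,0,1],
    [0,0,-0.03,0,0,0,1],
    [0,0,-0.04,0,0,0,1],
    [0,0,-0.04,0,0,0,1]
  ]
}}

```text
t: 33.15
tcp_pos: [0.6034, -0.0277, 0.1995]
tool_rot: [0.671, 0.741, -0.0, -0.001]
force: [0.7, 0.4, 0.2]
finger_gap: 0.997
gripper_force: 0.0
```

Request:
{"op": "drive_tool", "data": {
  "plan": [
    [0,0,-0.04,0,0,0,1],
    [0,0,-0.02,0,0,0,1],
    [0,0,0,0,0,0,1],
    [0,0,0,0,0,0,1]
  ]
}}

```text
t: 33.55
tcp_pos: [0.6035, -0.0277, 0.2589]
tool_rot: [0.671, 0.741, -0.0, -0.0]
force: [-0.2, 0.1, -0.5]
finger_gap: 0.997
gripper_force: 0.0
```

```bash
python3 - <<'E'
from h import *
punch((.6053,-.0285),.113,"wE.png")
for g,h in(((.5993,.0315),.133),((.5933,.0913),.153)):
    try: punch(g,h)
    except Exception as e: print(e)
d=snap("scene");save(d,"sE.png")
E
```

```text
n 658 z [0.1107 0.1133 0.1149] mid [ 0.6055 -0.0291] ext [0.0232 0.0242] ell 317.0 189.7 [27.8 28.5] [ 0.6054 -0.028 ]
n 895 z [0.131  0.1334 0.1348] mid [0.6    0.0314] ext [0.0231 0.0231] ell 319.1 114.7 [32.5 33.4] [0.5999 0.0315]
n 1165 z [0.1507 0.1534 0.1549] mid [0.593  0.0895] ext [0.0235 0.0199] ell 318.7 15.6 [36.8 39.6] [0.5932 0.0897]
```

View pics/wE.png

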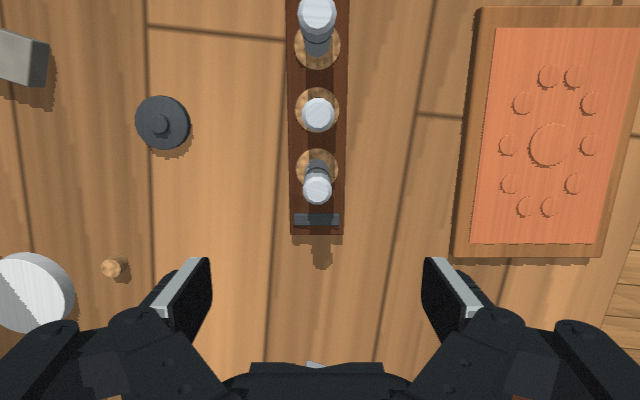

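View pics/sE.png

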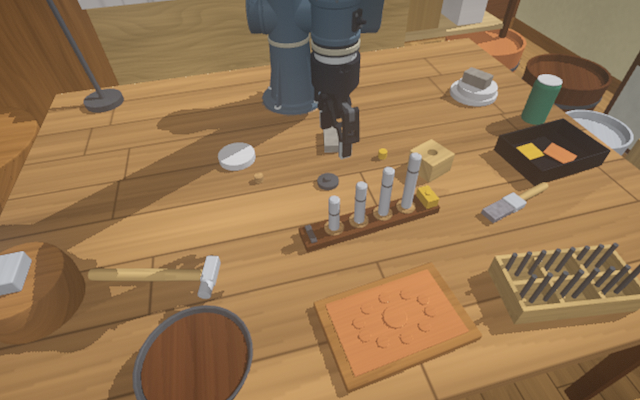

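The pictures show all four punches upright on their pads and in order. In the scene view they run from (334,215) to (411,180), with the tallest next to the brass block. Each is within about 1 mm of its pad's middle, and the gripper is clear.

```bash
python3 -c "
from station import manip
print(manip.sign_off())"
```

```text
the job is handed in; nothing more can be done
None
```

All four punches stand upright and released on their pads, each within about 1 mm of the pad's middle by the wrist camera, in height order with the tallest next to the brass block; the job was handed in at about 34 s.

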